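# Stand the knocked-over tube rack up and push it against the stop rail

## Task

The big empty test-tube rack has been knocked onto its side. Using the fingers only to push, never pinching or lifting it, tip it back up onto its base, then gently slide it until its long side stands flush against the steel stop rail in front of the heater, with neither end of the rack sticking out past the rail. Leave everything else on the bench as it is.

Things in the scene. Friction and masses are not known exactly. Their poses are not given: they have to be found in the camera images.
- rack: The empty pale plastic test-tube rack, knocked over: 210 mm long, 100 wide, 66 high when upright, about 0.25 kg. Origin: centre of its base face. x along its length, y across its width, z from the base to the holed top face (up when upright). At first it lies on its long -y side: +y is up, it is 100 mm high, its base faces roughly to the rail and its holed face away from it.
- rack_top (a point): Centre of the rack's holed top face, (0, 0, 66) mm in its frame: a flat rigid plate, its 8 x 4 dark round holes are too shallow for anything to enter. Pushed near its upper edge (80 to 100 mm above the bench) the lying rack pivots over the lower edge of its base and, past about 35 degrees, drops onto its base by itself; pushed low down it slides.
- rack_heel (a point): Middle of the long edge of the rack's base at its -y side, (0, -50, 0) mm in its frame: the edge it pivots over, on the bench both as found and when upright. Upright, this -y long side faces away from the rail and is the one to push; it is open between the base, a middle plate 24 mm up and the top plate, whose edges are flush with the solid end plates.
- dock: Fixed steel stop rail before a dry-block heater: an upright strip 340 mm long, 45 high, 4 thick. Origin: middle of the face towards the rack, at bench height. x along the rail, y from the face to the heater (the rack is on the -y side), z up. The heater is 45 to 245 mm behind the face, 280 wide, 103 high. With the upright rack flush, the rack's origin is at y = -50 mm and its +y side touches the rail.
- bottle: Bystander, loose, to be left alone: round clear bottle with a screw cap, 70 mm across, 135 mm high, upright. Origin: centre of its underside; z up.
- flask: Bystander, loose, to be left alone: conical glass flask, 76 mm across, 108 mm high, upright. Origin: centre of its underside; z up.
- jar: Bystander, loose, to be left alone: small amber jar, 56 mm across, 85 mm high, upright. Origin: centre of its underside; z up.
- petri: Bystander, loose, to be left alone: flat clear dish, 92 mm across, 16 mm high. Origin: centre of its underside; z up.
- beaker: Bystander, loose, to be left alone: small open glass beaker, 50 mm across, 60 mm high, upright. Origin: centre of its underside; z up.
- spatula: Bystander, loose, to be left alone: thin steel lab spatula, 150 mm long, 4 mm thick, lying flat. Origin: middle of its length, at its underside; z up.
- vialrack: Bystander, loose, to be left alone: small rack, 120 x 70 mm, 50 mm high (72 mm with its vials), standing upright on its base. Origin: centre of its underside; z up.

How it is judged:
On the way:
1. the rack stands upright on its base (angle between rack's own z axis and vertical below 0.06 rad and height (world z) of rack below 0.006 m), for 0.2 s.
At the end, for the whole second after the job is handed in: The rack stands upright on its base (within 0.06 rad, base within 6 mm of the bench), its long side against the rail: parallel within 0.05 rad, its middle at most 7 mm off the rail, its origin within 68 mm of the rail's middle along the rail (so no end projects), at rest (all of step 1 and y of rack in the frame of dock between -0.057 and -0.04 m and angle between the x axis of rack and the x axis of dock, either way round below 0.05 rad and x of rack in the frame of dock between -0.068 and 0.068 m and linear speed of rack below 0.01 m/s); the robot touches nothing.
It fails at once if the rack is rammed against the rail with more than 40 N (contact force between rack and dock above 40 N).
It fails at once if the rack is lifted or carried: its heel edge leaves the bench by more than 20 mm (height (world z) of rack_heel above 0.02 m).
It fails at once if a bystander is shifted by more than 20 mm (distance of any of bottle, flask, jar, petri, beaker, spatula, vialrack from where it was at the start of the episode above 0.02 m).
It fails at once if an upright bystander is knocked over (angle between any of bottle, flask, jar, beaker, vialrack's own z axis and vertical above 0.4 rad).
It also fails if it takes over 58 s, if anything falls off the work surface, if the arm or the gripper's body presses on something with over 40 N, if the wrist force passes 120 N, or if a joint passes its speed limit or range.

## Robot

A 7-joint arm with a two-finger parallel gripper is mounted at the origin on the work surface. World frame = base frame: x ahead of the robot, y to its left, z up, the work surface at z = 0. Lengths are in m, angles in rad, forces in N, time in s.
With the tool pointing down it reaches from about 0.425 to 0.875 m from the base axis. Payload 4.7 kg.
Tool frame: the origin (TCP) lies on the centre line of the jaws, within the pads' length; the fingertips stand ahead of it and the grasp point (between the pads) lies 8 mm behind it (ctrl.finger_overhang is the x of the fingertips in the tool frame, in m); x points along the fingers, z is the direction in which the jaws open and shut, and the axes are right-handed (so a half turn about x gives the same grasp; the last joint's range is limited). The gripper opens to 87 mm and grips with 3 to 60 N. Pads are 19 mm wide; open, the fingers measure 117 mm over their backs; the gripper's body (75 mm by 190 mm) begins 51 mm behind the grasp point.
Start: joints at [1.357, 0.321, -0.07, 1.45, 0.023, 1.371, -0.057], TCP at [0.147, -0.633, 0.234] pointing down, gripper open.
Joint ranges: [-2.86, 2.86], [-0.3, 2.09], [-1.38, 1.24], [0.06, 2.45], [-1.56, 4.7], [0.09, 2.05], [-2.69, 2.69]. Speed limits (rad/s): [2.57, 2.57, 3.14, 3.14, 3.14, 3.14, 3.14].

## Interface

Orientations are given as a rotation vector (axis times angle).
In Python, from bench import readout, viewer, job, nets, ctrl gives the robot as it stands.
- The arm moves only by the shell command python3 -m creep 'ROWS' [FORCE]. ROWS is JSON, a list of rows, each an object with "linear": the shift along the tool's x, y, z in m, a list of three; "twist": the turn, a rotation vector about the tool's x, y, z in degrees, a list of three; "fingers": the gripper's target within -1 to 1 (shut at 1, half-way at 0, fully open at -1). A call has 1 to 8 rows; each row is the pose to reach, as a shift and turn from the pose commanded when the call began, along the tool's axes at that moment; what a row does not reach only later rows make up. A row lasts 1/12 s, in which the tool goes at most 41.7 mm and 7.16 degrees, less where a joint would pass 70% of its speed; a pose out of reach is approached as far as the arm can. A call with a gripper value outside its range is refused whole. The fingers move at their own pace and stop on an object; FORCE is the grip in N (left out, the last holds). Time passes only in rows, so rows that repeat a pose let the fingers close. It gives the time, the measured TCP pose, the force and the opening at its end, in the units of the state.
- readout.get_state(): the state, without advancing time (a new reading comes with each control period).
- viewer.get_image(name): name is "scene" or "top" or "wrist"; returns (picture, depth): 384x512x3 uint8, red, green, blue; 384x512 float32, m along the optical axis (not along the pixel's ray), 0 where there is no reading.
- viewer.camera_params(name): a dict with "K" (3x3 intrinsics, pixels), "k1" (the pictures are not rectified: a ray, as slopes to the right and down, at radius r is drawn at 1 + k1 r^2 times it, then the intrinsics apply), "cam_to_world" (4x4, takes a point from camera to world coordinates). Camera axes: x right, y down, z forward; pixel columns grow to the right and rows downward; lengths in m; the calibration is good to about 2 mm. A picture is of the moment at which its call begins: read the wrist's pose just before it. camera_params takes no time and is no camera call; for the wrist camera it gives the pose at the moment of the call.
- job.close_job(): hands the job in, once; it reports no verdict.
Trained networks look in the newest picture that a camera, given by its name, has taken for a name from the list of things; names that differ only in an ending like _2 or _b are one class to them, and where a whole thing is asked for, a point or a joint stands for the part that bears it (a point fixed in the world has none). Each returns a list of dicts, best first, with "conf" (0 to 1); they miss things now and then, are a little off and sometimes report something else, mostly with a low value. They report only what shows in the picture. A call takes as long as a camera call.
- nets.boxes_of(camera, label): "centre" ([x, y, z] in m, in world coordinates, good to about 4 mm: the middle of the surface that is visible of it).
- nets.place_of(camera, label): "centre" ([x, y, z] in m, in world coordinates, good to about 4 mm: a listed point, or the origin of a listed thing).
The state is a dict: "time": time; "joint_positions": joint angles; "qd": joint speeds; "joint_torque": joint torques, N m; "position": TCP position; "tool_rot": TCP orientation; "ft_force": force on the tool from outside, world axes, zero at the start; "torque": the same for the moment, N m; "grip_width": opening from 0.0 (shut) to 1.0 (fully open).
Only numpy, scipy, OpenCV 4.12 (cv2) and the standard library are available. Lean on these libraries where they do the work, as an engineer would, in place of code of your own. Each camera call takes 0.05 s, during which the arm holds its last target.

## Working session

There is one attempt and no reset: what is moved stays moved. The work goes in short steps, Python scripts to look and compute and a shell command to move; the robot and the scene stay as the last step left them, time stands still between calls to the robot, and variables do not carry over. Pictures are saved under pics/ and viewed, and the job is handed in when it is done.

```bash
mkdir -p pics; cat > h.py <<'E'
import numpy as np, cv2
from bench import readout, viewer, job, nets, ctrl
from scipy.spatial.transform import Rotation as R
def st():
    s=readout.get_state(); print('t',round(s['time'],2),'p',np.round(s['position'],4),'rot\n',np.round(R.from_rotvec(s['tool_rot']).as_matrix(),3),'f',np.round(s['ft_force'],1),'g',s['grip_width']); return s
def snap(cam,fn):
    im,d=viewer.get_image(cam); cv2.imwrite('pics/'+fn,im[:,:,::-1]); return im,d
def cloud(cam,d):
    p=viewer.camera_params(cam);K=p['K'];k1=p['k1']
    v,u=np.mgrid[:d.shape[0],:d.shape[1]]
    pts=np.stack([u,v],-1).reshape(-1,1,2).astype(float)
    n=cv2.undistortPoints(pts,np.array(K),np.array([k1,0,0,0,0.])).reshape(d.shape+(2,))
    c=np.concatenate([n*d[...,None],d[...,None]],-1)
    T=np.array(p['cam_to_world']); w=c@T[:3,:3].T+T[:3,3]; w[d<=0]=np.nan
    return w
E
python3 - <<'E'
from h import *
st();print(ctrl.finger_overhang)
im,d=snap('top','t0.png');np.save('t0.npy',cloud('top',d))
for n in ['rack','rack_top','rack_heel','dock','bottle','flask','jar','petri','beaker','spatula','vialrack']:
    r=nets.place_of('top',n); print(n,[(np.round(x['centre'],3),round(x['conf'],2)) for x in r[:2]])
im,d=snap('scene','s0.png');np.save('s0.npy',cloud('scene',d))
for n in ['rack','rack_top','rack_heel','dock']:
    r=nets.place_of('scene',n); print(n,[(np.round(x['centre'],3),round(x['conf'],2)) for x in r[:2]])
E
```

```text
t 0.0 p [ 0.1466 -0.6327  0.2325] rot
 [[-0.001  0.974  0.226]
 [ 0.002  0.226 -0.974]
 [-1.    -0.    -0.002]] f [ 0.6 -0.1  0.3] g 1.0029462125580897
0.011
rack [(array([ 0.498, -0.066,  0.054]), 0.9), (array([ 0.642, -0.246, -0.002]), 0.18)]
rack_top [(array([ 0.486, -0.131,  0.052]), 0.57)]
rack_heel [(array([ 0.5  , -0.072, -0.003]), 0.71)]
dock [(array([0.528, 0.164, 0.   ]), 0.73)]
bottle [(array([ 0.721, -0.009, -0.002]), 0.57)]
flask [(array([ 0.738,  0.082, -0.002]), 0.94)]
jar [(array([ 0.714, -0.098, -0.003]), 0.77)]
petri [(array([ 0.364, -0.232, -0.   ]), 0.62), (array([ 0.486, -0.13 ,  0.052]), 0.62)]
beaker [(array([ 0.639, -0.248, -0.004]), 0.71)]
spatula [(array([ 0.53 , -0.315, -0.   ]), 0.49)]
vialrack [(array([ 0.432, -0.445, -0.003]), 0.77)]
rack [(array([ 0.5  , -0.072,  0.052]), 0.79)]
rack_top [(array([ 0.485, -0.128,  0.054]), 0.89)]
rack_heel [(array([ 0.501, -0.07 , -0.005]), 0.64)]
dock [(array([0.528, 0.168, 0.   ]), 0.92), (array([ 0.719, -0.007, -0.001]), 0.25)]
```

View pics/t0.png

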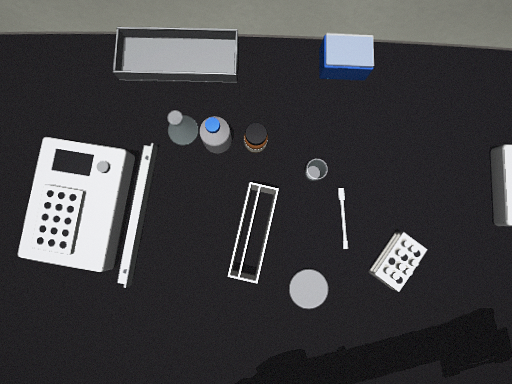

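View pics/s0.png

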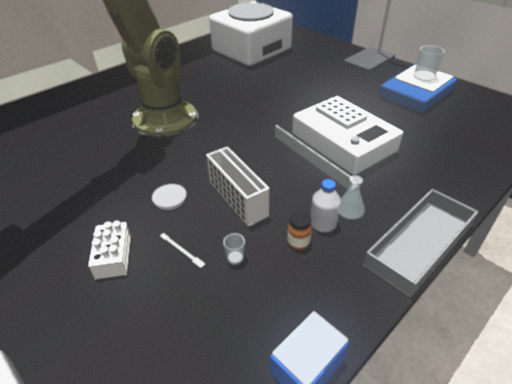

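```bash
python3 - <<'E'
from h import *
w=np.load('t0.npy')
m=(w[...,2]>0.09)&(w[...,2]<0.11)&(w[...,1]<0.0)&(w[...,1]>-0.2)&(w[...,0]<0.64)&(w[...,0]>0.33)
p=w[m]; print(len(p)); r=cv2.minAreaRect((p[:,:2]*1000).astype(np.float32)); print(r,cv2.boxPoints(r), np.median(p[:,2]))
m=(w[...,2]>0.038)&(w[...,2]<0.052)&(w[...,1]>0.05)&(w[...,1]<0.22)
p=w[m]; 
r=cv2.minAreaRect((p[:,:2]*1000).astype(np.float32)); print(len(p),r,cv2.boxPoints(r))
v,u=np.where(m);print(u.min(),u.max(),v.min(),v.max())
E
```

```text
850
((494.2393798828125, -100.41645812988281), (66.63725280761719, 210.60549926757812), 78.40057373046875) [[ 384.3879   -111.8816  ]
 [ 590.6922   -154.22766 ]
 [ 604.0908    -88.95132 ]
 [ 397.78656   -46.605255]] 0.10123538630318768
1249 ((675.5304565429688, 135.4421844482422), (168.93264770507812, 629.8399658203125), 89.98369598388672) [[360.58646   51.065483]
 [990.4264    50.886253]
 [990.4745   219.81888 ]
 [360.63452  219.99811 ]]
113 196 27 287
```

```bash
python3 - <<'E'
from h import *
w=np.load('t0.npy')
u,v=np.meshgrid(np.arange(512),np.arange(384))
m=(w[...,2]>0.035)&(w[...,2]<0.052)&(u>112)&(u<162)&(v>138)&(v<292)
# exclude heater/flask
p=w[m]; print(len(p))
f=cv2.fitLine((p[:,:2]).astype(np.float32),cv2.DIST_HUBER,0,0.01,0.01).ravel(); print(f,np.degrees(np.arctan2(f[1],f[0])))
n=np.array([-f[1],f[0]]); 
if n[1]<0:n=-n
dd=(p[:,:2]-f[2:])@n; tt=(p[:,:2]-f[2:])@f[:2]
print(np.percentile(dd,[1,5,25,50,75,95,99]),tt.min(),tt.max(), f[2:]+f[:2]*(tt.min()+tt.max())/2, np.median(p[:,2]))
for n_ in ['bottle','flask','jar','petri','beaker','spatula']: pass
E
```

```text
723
[ 0.9896684  -0.14337508  0.46632746  0.17494301] -8.243195
[-0.00249768 -0.00182951 -0.0009356   0.00108661  0.04430325  0.0452756
  0.04602821] -0.10649705904606355 0.23313977396488664 [0.52899461 0.16586431] 0.04493630377007174
```

```bash
cat >> h.py <<'E'
RM=None
def rail(w):
    u,v=np.meshgrid(np.arange(512),np.arange(384))
    m=(w[...,2]>0.035)&(w[...,2]<0.052)&(u>112)&(u<162)&(v>138)&(v<292)
    p=w[m][:,:2]; c=np.array([.529,.166]); a=np.radians(-8.5)
    for k in range(6):
        d=np.array([np.cos(a),np.sin(a)]);n=np.array([-d[1],d[0]])
        q=p[abs((p-c)@n)<(0.015 if k<2 else .006)]
        f=cv2.fitLine(q.astype(np.float32),cv2.DIST_L2,0,.001,.001).ravel(); a=np.arctan(f[1]/f[0]); c=f[2:]
    d=np.array([np.cos(a),np.sin(a)]);n=np.array([-d[1],d[0]])
    t=(q-c)@d; e=(q-c)@n
    return a,c+d*(t.min()+t.max())/2,t.max()-t.min(),np.percentile(e,[2,50,98])
E
python3 - <<'E'
from h import *
w=np.load('t0.npy'); a,c,L,e=rail(w); print(np.degrees(a),c,L,e)
d=np.array([np.cos(a),np.sin(a)]);n=np.array([-d[1],d[0]])
print('rack in dock', (np.array([.4942,-.1004])-c)@d,(np.array([.4942,-.1004])-c)@n)
# target TCP behind rack
ra=np.radians(-11.6); rd=np.array([np.cos(ra),np.sin(ra)]);rn=np.array([-rd[1],rd[0]])
tgt=np.array([.4942,-.1004])-rn*(.033+.045)
s=st(); M=R.from_rotvec(s['tool_rot']).as_matrix()
print(tgt, M.T@(np.r_[tgt,.2325]-s['position']))
E
```

```text
-8.169615 [0.52896432 0.16566787] 0.33963788534415884 [-0.00215938 -0.00039707  0.00307021]
rack in dock 0.003397790037388492 -0.2683078827248753
t 0.85 p [ 0.1468 -0.6332  0.2336] rot
 [[ 0.     0.974  0.226]
 [-0.     0.226 -0.974]
 [-1.    -0.     0.   ]] f [-0.2  0.1 -0.1] g 1.0011837148152454
[ 0.47851592 -0.17680687] [ 0.0010563   0.42626159 -0.36974064]
```

```bash
python3 -m creep '[{"linear":[0,0.027,-0.023],"twist":[-4,0,0],"fingers":-1},{"linear":[0,0.054,-0.046],"twist":[-8,0,0],"fingers":-1},{"linear":[0,0.081,-0.07],"twist":[-12,0,0],"fingers":-1},{"linear":[0,0.108,-0.093],"twist":[-16,0,0],"fingers":-1},{"linear":[0,0.135,-0.116],"twist":[-20,0,0],"fingers":-1},{"linear":[0,0.162,-0.14],"twist":[-25,0,0],"fingers":-1},{"linear":[0,0.189,-0.163],"twist":[-30,0,0],"fingers":-1},{"linear":[0,0.213,-0.185],"twist":[-34,0,0],"fingers":-1}]'
python3 - <<'E'
from h import *
s=st(); M=R.from_rotvec(s['tool_rot']).as_matrix()
print(M.T@(np.r_[.4785,-.1768,.2325]-s['position']), np.degrees(np.arctan2(M[1,2],M[0,2])))
E
```

```text
time: 1.52
position: [0.3138, -0.403, 0.2338]
tool_rot: [0.582, 1.491, -0.582]
ft_force: [0.4, -0.5, -0.3]
grip_width: 1.0
t 1.52 p [ 0.3138 -0.403   0.2338] rot
 [[ 0.     0.678  0.735]
 [-0.001  0.735 -0.678]
 [-1.    -0.     0.001]] f [ 0.4 -0.5 -0.3] g 0.9995995587185398
[ 0.0012868   0.27794048 -0.03212121] -42.65188304242947
```

```bash
python3 -m creep '[{"linear":[0,0.035,-0.004],"twist":[-4,0,0],"fingers":-1},{"linear":[0,0.07,-0.008],"twist":[-8,0,0],"fingers":-1},{"linear":[0,0.105,-0.012],"twist":[-12,0,0],"fingers":-1},{"linear":[0,0.14,-0.016],"twist":[-16,0,0],"fingers":-1},{"linear":[0,0.175,-0.02],"twist":[-20,0,0],"fingers":-1},{"linear":[0,0.21,-0.024],"twist":[-24,0,0],"fingers":-1},{"linear":[0,0.245,-0.028],"twist":[-28,0,0],"fingers":-1},{"linear":[0,0.278,-0.032],"twist":[-31,0,0],"fingers":-1}]'
python3 -m creep '[{"linear":[0.03,0,0],"twist":[0,0,0],"fingers":-1},{"linear":[0.06,0,0],"twist":[0,0,0],"fingers":-1},{"linear":[0.09,0,0],"twist":[0,0,0],"fingers":-1},{"linear":[0.11,0,0],"twist":[0,0,0],"fingers":-1},{"linear":[0.13,0,0],"twist":[0,0,0],"fingers":-1},{"linear":[0.132,0,0],"twist":[0,0,0],"fingers":-1}]'
python3 - <<'E'
from h import *
s=st(); M=R.from_rotvec(s['tool_rot']).as_matrix()
print(M.T@(np.r_[.4785,-.1768,.101]-s['position']), np.degrees(np.arctan2(M[1,2],M[0,2])))
snap('scene','s1.png')
E
```

```text
time: 2.18
position: [0.4794, -0.1778, 0.234]
tool_rot: [0.16, 1.564, -0.161]
ft_force: [0.2, 0.1, -1.0]
grip_width: 1.001
time: 2.68
position: [0.4758, -0.1787, 0.098]
tool_rot: [0.165, 1.571, -0.162]
ft_force: [-0.8, -0.4, 0.3]
grip_width: 0.999
t 2.68 p [ 0.4758 -0.1787  0.098 ] rot
 [[-0.006  0.207  0.978]
 [ 0.003  0.978 -0.207]
 [-1.     0.002 -0.006]] f [-0.8 -0.4  0.3] g 0.9992844706339187
[-0.00296129  0.00240674  0.00219145] -11.935173111140625
```

View pics/s1.png

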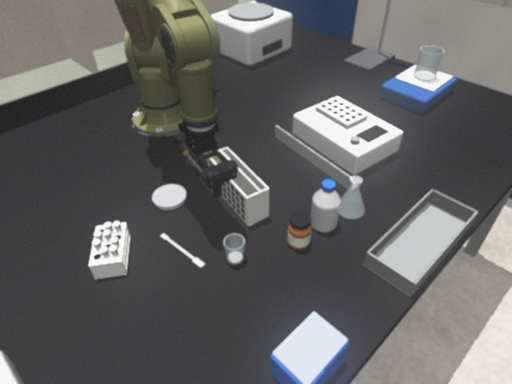

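The gripper sits behind the holed face (around pixel 215,170), clear of dish and beaker. Next, the push.

```bash
python3 -m creep '[{"linear":[-0.002,0.008,0.002],"twist":[0,0,0],"fingers":-1},{"linear":[-0.002,0.016,0.002],"twist":[0,0,0],"fingers":-1},{"linear":[-0.002,0.023,0.002],"twist":[0,0,0],"fingers":-1},{"linear":[-0.002,0.03,0.002],"twist":[0,0,0],"fingers":-1},{"linear":[-0.002,0.035,0.002],"twist":[0,0,0],"fingers":-1},{"linear":[-0.002,0.04,0.002],"twist":[0,0,0],"fingers":-1},{"linear":[-0.002,0.045,0.002],"twist":[0,0,0],"fingers":-1},{"linear":[-0.002,0.05,0.002],"twist":[0,0,0],"fingers":-1}]'
python3 - <<'E'
from h import *
s=st(); snap('scene','s2.png')
print(nets.place_of('scene','rack_top'),nets.place_of('scene','rack_heel'))
E
```

```text
time: 3.4
position: [0.4909, -0.1313, 0.1039]
tool_rot: [0.163, 1.564, -0.165]
ft_force: [-0.6, -1.7, 1.3]
grip_width: 1.001
t 3.4 p [ 0.4909 -0.1313  0.1039] rot
 [[ 0.     0.207  0.978]
 [-0.001  0.978 -0.207]
 [-1.    -0.001  0.   ]] f [-0.6 -1.7  1.3] g 1.0010148288145113
[{'centre': [0.4858, -0.1227, 0.06], 'conf': 0.64}] [{'centre': [0.5304, -0.3228, -0.0034], 'conf': 0.5}]
```

View pics/s2.png

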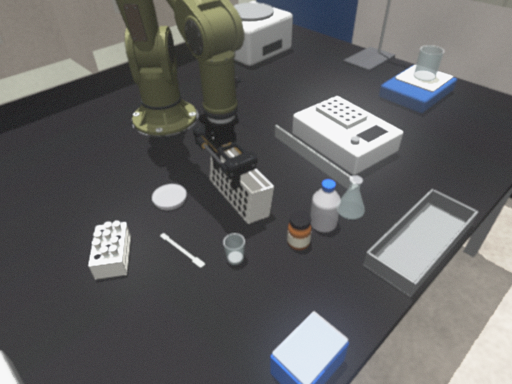

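The rack is starting to tip (near end plate at 258,200 leans towards the rail), no visible sliding. I'll keep going.

```bash
python3 -m creep '[{"linear":[0.001,0.004,0],"twist":[0,0,0],"fingers":-1},{"linear":[0.002,0.008,0],"twist":[0,0,0],"fingers":-1},{"linear":[0.002,0.012,0],"twist":[0,0,0],"fingers":-1},{"linear":[0.002,0.016,0],"twist":[0,0,0],"fingers":-1},{"linear":[0.002,0.02,0],"twist":[0,0,0],"fingers":-1},{"linear":[0.002,0.024,0],"twist":[0,0,0],"fingers":-1}]'
python3 - <<'E'
from h import *
s=st(); snap('scene','s3.png')
E
```

```text
time: 4.05
position: [0.4958, -0.1068, 0.1015]
tool_rot: [0.164, 1.565, -0.163]
ft_force: [0.6, -0.3, 0.2]
grip_width: 0.999
t 4.05 p [ 0.4958 -0.1068  0.1015] rot
 [[-0.     0.207  0.978]
 [ 0.     0.978 -0.207]
 [-1.     0.    -0.   ]] f [ 0.6 -0.3  0.2] g 0.999396780736862
```

View pics/s3.png

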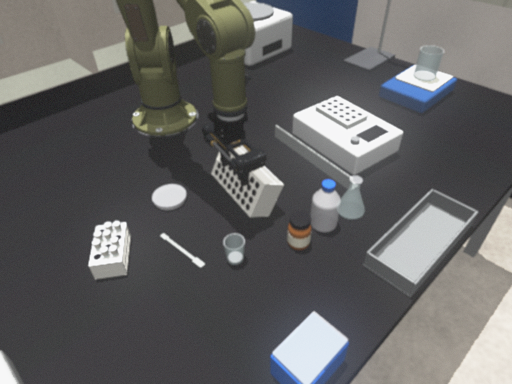

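The rack is tipped by about 20–25° (near end plate at 262,200), still pivoting on its lower edge. I'll push further.

```bash
python3 -m creep '[{"linear":[0,0.004,0],"twist":[0,0,0],"fingers":-1},{"linear":[0,0.008,0],"twist":[0,0,0],"fingers":-1},{"linear":[0,0.012,0],"twist":[0,0,0],"fingers":-1},{"linear":[0,0.016,0],"twist":[0,0,0],"fingers":-1},{"linear":[0,0.02,0],"twist":[0,0,0],"fingers":-1},{"linear":[0,0.023,0],"twist":[0,0,0],"fingers":-1},{"linear":[0,0.025,0],"twist":[0,0,0],"fingers":-1},{"linear":[0,0.025,0],"twist":[0,0,0],"fingers":-1}]'
python3 - <<'E'
from h import *
s=st(); snap('scene','s4.png')
E
```

```text
time: 4.77
position: [0.501, -0.0826, 0.1015]
tool_rot: [0.163, 1.565, -0.163]
ft_force: [0.8, -1.0, -0.3]
grip_width: 1.002
t 4.77 p [ 0.501  -0.0826  0.1015] rot
 [[ 0.     0.206  0.978]
 [ 0.     0.978 -0.206]
 [-1.     0.     0.   ]] f [ 0.8 -1.  -0.3] g 1.0021432242313397
```

View pics/s4.png

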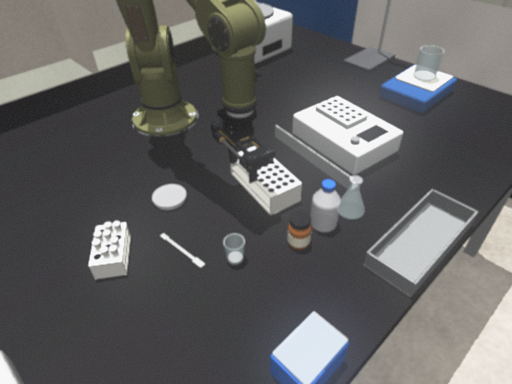

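The rack has fallen upright, holes up (centre about 265,180). I'll back the fingers off behind the heel and measure.

```bash
python3 -m creep '[{"linear":[-0.005,-0.01,0],"twist":[0,0,0],"fingers":-1},{"linear":[-0.005,-0.025,0],"twist":[0,0,0],"fingers":-1},{"linear":[-0.005,-0.045,0],"twist":[0,0,0],"fingers":-1},{"linear":[-0.005,-0.06,0],"twist":[0,0,0],"fingers":-1},{"linear":[-0.005,-0.07,0],"twist":[0,0,0],"fingers":-1}]'
python3 - <<'E'
from h import *
s=st(); im,d=snap('top','t5.png'); w=cloud('top',d)
for n in ['rack','rack_heel']: print(nets.place_of('top',n)[:1])
a,c,L,e=rail(np.load('t0.npy'));D=np.array([np.cos(a),np.sin(a)]);N=np.array([-D[1],D[0]])
u,v=np.meshgrid(np.arange(512),np.arange(384))
m=(w[...,2]>0.057)&(w[...,2]<0.073)&(w[...,0]<.64)&(w[...,0]>.36)&(w[...,1]<0.12)&(w[...,1]>-.12)
p=w[m][:,:2]; q=np.c_[(p-c)@D,(p-c)@N]*1000
print(len(p),cv2.minAreaRect(q.astype(np.float32)),np.median(w[m][:,2]))
E
```

```text
time: 5.23
position: [0.4858, -0.1539, 0.1065]
tool_rot: [0.165, 1.565, -0.166]
ft_force: [0.4, -0.2, -0.0]
grip_width: 1.001
t 5.23 p [ 0.4858 -0.1539  0.1065] rot
 [[-0.     0.209  0.978]
 [-0.001  0.978 -0.209]
 [-1.    -0.001 -0.   ]] f [ 0.4 -0.2 -0. ] g 1.0014066517766116
[{'centre': [0.5101, -0.0123, 0.0018], 'conf': 0.66}]
[{'centre': [0.506, -0.0131, 0.0047], 'conf': 0.68}]
4155 ((8.704513549804688, -180.50982666015625), (100.57135772705078, 210.8319091796875), 86.41316223144531) 0.06770981132747544
```

View pics/t5.png

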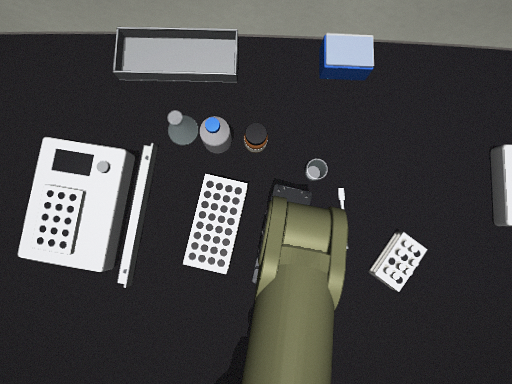

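Rack upright and parallel to within 3.6°, dock frame (9, −180) mm. Turn the tool to the rail's direction and go down behind the heel.

```bash
python3 -m creep '[{"linear":[0.015,0,0.006],"twist":[-1.5,0,0],"fingers":-1},{"linear":[0.03,0,0.006],"twist":[-3.7,0,0],"fingers":-1},{"linear":[0.045,0,0.006],"twist":[-3.7,0,0],"fingers":-1},{"linear":[0.06,0,0.006],"twist":[-3.7,0,0],"fingers":-1},{"linear":[0.07,0,0.006],"twist":[-3.7,0,0],"fingers":-1},{"linear":[0.079,0,0.006],"twist":[-3.7,0,0],"fingers":-1},{"linear":[0.081,0,0.006],"twist":[-3.7,0,0],"fingers":-1},{"linear":[0.081,0,0.006],"twist":[-3.7,0,0],"fingers":-1}]'
cat >> h.py <<'E'
def tcpdock(s):
    a,c,L,e=rail(np.load('t0.npy'));D=np.array([np.cos(a),np.sin(a)]);N=np.array([-D[1],D[0]])
    M=R.from_rotvec(s['tool_rot']).as_matrix(); q=s['position'][:2]-c
    print('tcp dock mm (strip mid)',1000*q@D,1000*q@N,'yaw rel',np.degrees(np.arctan2(M[1,2],M[0,2])-a))
def rackdock(w,ylo=-.12):
    a,c,L,e=rail(np.load('t0.npy'));D=np.array([np.cos(a),np.sin(a)]);N=np.array([-D[1],D[0]])
    q=(w[...,:2]-c); x=q@D; y=q@N
    m=(w[...,2]>0.057)&(w[...,2]<0.073)&(abs(x)<.15)&(y<.02)&(y>ylo)
    q=np.c_[x[m],y[m]]*1000
    print('rack dock mm',m.sum(),cv2.minAreaRect(q.astype(np.float32)),np.median(w[m][:,2]))
E
python3 - <<'E'
from h import *
tcpdock(st()); snap('scene','s6.png')
E
```

```text
time: 6.05
position: [0.4922, -0.1523, 0.0252]
tool_rot: [0.113, 1.569, -0.112]
ft_force: [0.0, 0.1, 1.1]
grip_width: 1.002
t 6.05 p [ 0.4922 -0.1523  0.0252] rot
 [[-0.001  0.143  0.99 ]
 [ 0.001  0.99  -0.143]
 [-1.     0.    -0.001]] f [0.  0.1 1.1] g 1.0016214586253125
tcp dock mm (strip mid) 8.752186472750376 -319.9438307590193 yaw rel -0.03460707815772701
```

View pics/s6.png

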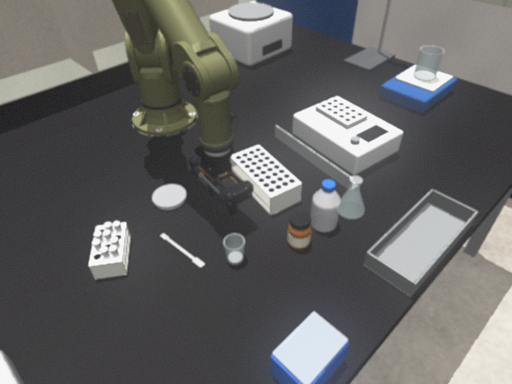

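Fingers low behind the heel, clear of petri dish and beaker. First the gap, then sliding.

```bash
python3 -m creep '[{"linear":[0,0.01,0],"twist":[0,0,0],"fingers":-1},{"linear":[0,0.025,0],"twist":[0,0,0],"fingers":-1},{"linear":[0,0.04,0],"twist":[0,0,0],"fingers":-1},{"linear":[0,0.052,0],"twist":[0,0,0],"fingers":-1},{"linear":[0,0.06,0],"twist":[0,0,0],"fingers":-1},{"linear":[0,0.066,0],"twist":[0,0,0],"fingers":-1},{"linear":[0,0.072,0],"twist":[0,0,0],"fingers":-1},{"linear":[0,0.078,0],"twist":[0,0,0],"fingers":-1}]'
python3 -m creep '[{"linear":[0,0.006,0],"twist":[0,0,0],"fingers":-1},{"linear":[0,0.012,0],"twist":[0,0,0],"fingers":-1},{"linear":[0,0.018,0],"twist":[0,0,0],"fingers":-1},{"linear":[0,0.024,0],"twist":[0,0,0],"fingers":-1},{"linear":[0,0.03,0],"twist":[0,0,0],"fingers":-1},{"linear":[0,0.036,0],"twist":[0,0,0],"fingers":-1},{"linear":[0,0.042,0],"twist":[0,0,0],"fingers":-1},{"linear":[0,0.048,0],"twist":[0,0,0],"fingers":-1}]'
python3 - <<'E'
from h import *
tcpdock(st()); im,d=snap('top','t7.png'); rackdock(cloud('top',d),-.26)
E
```

```text
time: 6.77
position: [0.5037, -0.076, 0.0257]
tool_rot: [0.113, 1.567, -0.114]
ft_force: [1.0, -1.1, 1.2]
grip_width: 1.001
time: 7.43
position: [0.5104, -0.0278, 0.0256]
tool_rot: [0.113, 1.568, -0.113]
ft_force: [-0.0, -3.1, 1.7]
grip_width: 1.0
t 7.43 p [ 0.5104 -0.0278  0.0256] rot
 [[-0.     0.144  0.99 ]
 [-0.     0.99  -0.144]
 [-1.    -0.    -0.   ]] f [-0.  -3.1  1.7] g 0.9996796232774332
tcp dock mm (strip mid) 9.162342909500266 -194.1467014169137 yaw rel -0.08310208849565576
rack dock mm 497 ((5.904640197753906, -114.11311340332031), (66.16468048095703, 211.6546173095703), 89.06108093261719) 0.06760389931179844
```

View pics/t7.png

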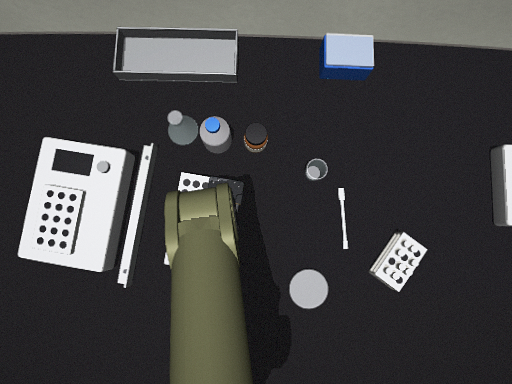

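Rack's visible front edge about 79 mm from the rail, now parallel within ~1°, arm hides its rear. Continue, stopping short.

```bash
python3 -m creep '[{"linear":[0,0.008,0],"twist":[0,0,0],"fingers":-1},{"linear":[0,0.016,0],"twist":[0,0,0],"fingers":-1},{"linear":[0,0.025,0],"twist":[0,0,0],"fingers":-1},{"linear":[0,0.034,0],"twist":[0,0,0],"fingers":-1},{"linear":[0,0.043,0],"twist":[0,0,0],"fingers":-1},{"linear":[0,0.052,0],"twist":[0,0,0],"fingers":-1},{"linear":[0,0.06,0],"twist":[0,0,0],"fingers":-1},{"linear":[0,0.065,0],"twist":[0,0,0],"fingers":-1}]'
python3 - <<'E'
from h import *
tcpdock(st()); im,d=snap('top','t8.png'); rackdock(cloud('top',d),-.2)
snap('scene','s8.png')
E
```

```text
time: 8.15
position: [0.5196, 0.038, 0.0254]
tool_rot: [0.112, 1.568, -0.111]
ft_force: [-0.5, -2.9, 0.5]
grip_width: 1.0
t 8.15 p [0.5196 0.038  0.0254] rot
 [[-0.     0.142  0.99 ]
 [ 0.001  0.99  -0.142]
 [-1.     0.001 -0.   ]] f [-0.5 -2.9  0.5] g 1.0001753535681475
tcp dock mm (strip mid) 8.901072536964929 -127.73310154904581 yaw rel 0.009027818679431945
rack dock mm 196 ((86.469970703125, -77.56025695800781), (128.34442138671875, 43.68157958984375), 76.01018524169922) 0.06751113503084943
```

View pics/t8.png

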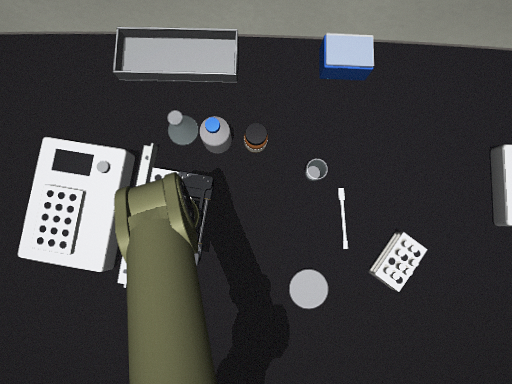

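View pics/s8.png

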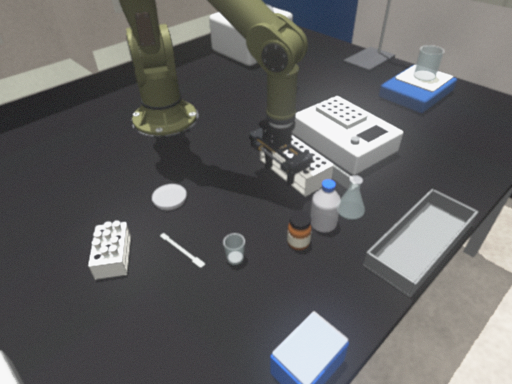

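About 12 mm of gap left by the numbers. Creep in, watching the force (sliding gives about 3 N).

```bash
python3 -m creep '[{"linear":[0,0.001,0],"twist":[0,0,0],"fingers":-1},{"linear":[0,0.002,0],"twist":[0,0,0],"fingers":-1},{"linear":[0,0.003,0],"twist":[0,0,0],"fingers":-1},{"linear":[0,0.004,0],"twist":[0,0,0],"fingers":-1},{"linear":[0,0.005,0],"twist":[0,0,0],"fingers":-1},{"linear":[0,0.006,0],"twist":[0,0,0],"fingers":-1},{"linear":[0,0.007,0],"twist":[0,0,0],"fingers":-1},{"linear":[0,0.008,0],"twist":[0,0,0],"fingers":-1}]'
python3 -m creep '[{"linear":[0,0.0005,0],"twist":[0,0,0],"fingers":-1},{"linear":[0,0.001,0],"twist":[0,0,0],"fingers":-1},{"linear":[0,0.0015,0],"twist":[0,0,0],"fingers":-1},{"linear":[0,0.0015,0],"twist":[0,0,0],"fingers":-1}]'
python3 - <<'E'
from h import *
tcpdock(st())
E
```

```text
time: 8.92
position: [0.5208, 0.0439, 0.0255]
tool_rot: [0.113, 1.568, -0.113]
ft_force: [-0.8, -1.1, 1.0]
grip_width: 1.0
time: 9.25
position: [0.521, 0.0457, 0.0255]
tool_rot: [0.113, 1.568, -0.113]
ft_force: [0.5, -1.2, -0.1]
grip_width: 0.998
t 9.25 p [0.521  0.0457 0.0255] rot
 [[-0.     0.143  0.99 ]
 [ 0.     0.99  -0.143]
 [-1.     0.    -0.   ]] f [ 0.5 -1.2 -0.1] g 0.9981618231083628
tcp dock mm (strip mid) 9.197278079121057 -119.85846695167031 yaw rel -0.06857658684249625
```

```bash
for i in 1; do python3 -m creep '[{"linear":[0,0.0005,0],"twist":[0,0,0],"fingers":-1},{"linear":[0,0.001,0],"twist":[0,0,0],"fingers":-1},{"linear":[0,0.0015,0],"twist":[0,0,0],"fingers":-1},{"linear":[0,0.0015,0],"twist":[0,0,0],"fingers":-1}]'; done
python3 -m creep '[{"linear":[0,0.0005,0],"twist":[0,0,0],"fingers":-1},{"linear":[0,0.001,0],"twist":[0,0,0],"fingers":-1},{"linear":[0,0.001,0],"twist":[0,0,0],"fingers":-1}]'
python3 - <<'E'
from h import *
tcpdock(st())
E
```

```text
time: 9.58
position: [0.5213, 0.0472, 0.0255]
tool_rot: [0.113, 1.568, -0.113]
ft_force: [-0.1, -0.8, -0.9]
grip_width: 1.004
time: 9.83
position: [0.5214, 0.0482, 0.0255]
tool_rot: [0.113, 1.568, -0.113]
ft_force: [0.6, -0.8, -1.3]
grip_width: 0.997
t 9.83 p [0.5214 0.0482 0.0255] rot
 [[-0.     0.143  0.99 ]
 [ 0.     0.99  -0.143]
 [-1.     0.    -0.   ]] f [ 0.6 -0.8 -1.3] g 0.9966193646746275
tcp dock mm (strip mid) 9.214094400735544 -117.38882490328612 yaw rel -0.07170487883321594
```

```bash
python3 -m creep '[{"linear":[0,0.0005,0],"twist":[0,0,0],"fingers":-1},{"linear":[0,0.001,0],"twist":[0,0,0],"fingers":-1},{"linear":[0,0.001,0],"twist":[0,0,0],"fingers":-1}]'
python3 -m creep '[{"linear":[0,0.0005,0],"twist":[0,0,0],"fingers":-1},{"linear":[0,0.001,0],"twist":[0,0,0],"fingers":-1},{"linear":[0,0.001,0],"twist":[0,0,0],"fingers":-1}]'
python3 - <<'E'
from h import *
tcpdock(st()); snap('scene','s9.png')
im=cv2.imread('pics/s9.png')[90:230,210:390]; cv2.imwrite('pics/s9c.png',cv2.resize(im,None,fx=4,fy=4,interpolation=cv2.INTER_CUBIC))
E
```

```text
time: 10.08
position: [0.5216, 0.0492, 0.0255]
tool_rot: [0.113, 1.568, -0.113]
ft_force: [-0.1, -0.9, -1.2]
grip_width: 0.999
time: 10.33
position: [0.5217, 0.0502, 0.0255]
tool_rot: [0.113, 1.568, -0.113]
ft_force: [-0.6, -1.7, 0.4]
grip_width: 0.997
t 10.33 p [0.5217 0.0502 0.0255] rot
 [[ 0.     0.143  0.99 ]
 [ 0.     0.99  -0.143]
 [-1.     0.     0.   ]] f [-0.6 -1.7  0.4] g 0.9973135969761265
tcp dock mm (strip mid) 9.233304310464888 -115.35141373983221 yaw rel -0.07125711140054283
```

View pics/s9c.png

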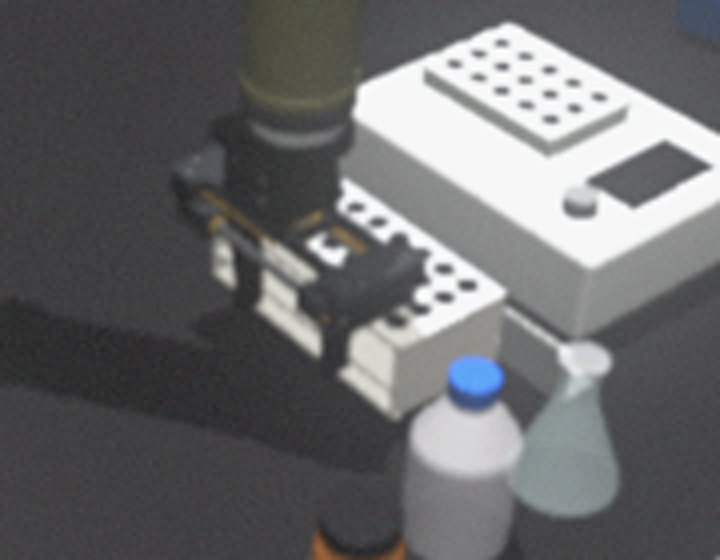

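The rack's front corner (crop 505,300) is practically at the rail. Still no contact force, so creep on.

```bash
python3 -m creep '[{"linear":[0,0.0005,0],"twist":[0,0,0],"fingers":-1},{"linear":[0,0.001,0],"twist":[0,0,0],"fingers":-1},{"linear":[0,0.001,0],"twist":[0,0,0],"fingers":-1}]'; python3 -c "
from h import *
tcpdock(st())"
```

```text
time: 10.63
position: [0.5219, 0.0511, 0.0255]
tool_rot: [0.113, 1.568, -0.113]
ft_force: [0.6, -0.8, -0.9]
grip_width: 1.001
t 10.63 p [0.5219 0.0511 0.0255] rot
 [[ 0.     0.143  0.99 ]
 [ 0.     0.99  -0.143]
 [-1.     0.     0.   ]] f [ 0.6 -0.8 -0.9] g 1.000956501277803
tcp dock mm (strip mid) 9.26664531383155 -114.40431272345523 yaw rel -0.07354538745814578
```

```bash
python3 -m creep '[{"linear":[0,0.0005,0],"twist":[0,0,0],"fingers":-1},{"linear":[0,0.001,0],"twist":[0,0,0],"fingers":-1},{"linear":[0,0.001,0],"twist":[0,0,0],"fingers":-1}]'
```

```text
time: 10.88
position: [0.522, 0.0521, 0.0255]
tool_rot: [0.113, 1.568, -0.113]
ft_force: [-0.5, -0.4, 0.0]
grip_width: 1.001
```

```bash
python3 -m creep '[{"linear":[0,0.0005,0],"twist":[0,0,0],"fingers":-1},{"linear":[0,0.001,0],"twist":[0,0,0],"fingers":-1}]'
```

```text
time: 11.05
position: [0.5222, 0.0529, 0.0255]
tool_rot: [0.113, 1.568, -0.113]
ft_force: [0.7, -0.8, -0.3]
grip_width: 0.994
```

```bash
python3 -m creep '[{"linear":[0,0.0005,0],"twist":[0,0,0],"fingers":-1},{"linear":[0,0.001,0],"twist":[0,0,0],"fingers":-1}]'
```

```text
time: 11.22
position: [0.5223, 0.053, 0.0255]
tool_rot: [0.112, 1.568, -0.114]
ft_force: [0.3, -3.9, 1.3]
grip_width: 1.003
```

```bash
python3 -m creep '[{"linear":[0,0.0003,0],"twist":[0,0,0],"fingers":-1},{"linear":[0,0.0005,0],"twist":[0,0,0],"fingers":-1},{"linear":[0,0.0005,0],"twist":[0,0,0],"fingers":-1}]'; python3 -c "
from h import *
tcpdock(st())"
```

```text
time: 11.47
position: [0.5227, 0.0532, 0.0256]
tool_rot: [0.112, 1.567, -0.115]
ft_force: [0.9, -4.6, -0.1]
grip_width: 1.001
t 11.47 p [0.5227 0.0532 0.0256] rot
 [[ 0.     0.144  0.99 ]
 [-0.002  0.99  -0.144]
 [-1.    -0.002  0.001]] f [ 0.9 -4.6 -0.1] g 1.0007956155411306
tcp dock mm (strip mid) 9.758975520957806 -112.26406809256547 yaw rel -0.0930435540041403
```

Contact: the force climbs while the arm no longer advances. A little more to seat it, then back off and check.

```bash
python3 -m creep '[{"linear":[0,0.0005,0],"twist":[0,0,0],"fingers":-1},{"linear":[0,0.001,0],"twist":[0,0,0],"fingers":-1},{"linear":[0,0.001,0],"twist":[0,0,0],"fingers":-1}]'; 
python3 -m creep '[{"linear":[0,-0.003,0],"twist":[0,0,0],"fingers":-1},{"linear":[0,-0.012,0],"twist":[0,0,0],"fingers":-1},{"linear":[0,-0.03,0],"twist":[0,0,0],"fingers":-1},{"linear":[0,-0.06,0],"twist":[0,0,0],"fingers":-1},{"linear":[0,-0.09,0],"twist":[0,0,0],"fingers":-1},{"linear":[-0.02,-0.11,0],"twist":[0,0,0],"fingers":-1},{"linear":[-0.05,-0.13,0],"twist":[0,0,0],"fingers":-1},{"linear":[-0.08,-0.14,0],"twist":[0,0,0],"fingers":-1}]'
python3 -m creep '[{"linear":[-0.03,-0.03,0],"twist":[0,0,0],"fingers":-1},{"linear":[-0.06,-0.06,0],"twist":[0,0,0],"fingers":-1},{"linear":[-0.09,-0.09,0],"twist":[0,0,0],"fingers":-1},{"linear":[-0.11,-0.11,0],"twist":[0,0,0],"fingers":-1},{"linear":[-0.11,-0.11,0],"twist":[0,0,0],"fingers":-1}]'
python3 - <<'E'
from h import *
tcpdock(st()); im,d=snap('top','t10.png'); w=cloud('top',d); rackdock(w); 
for n in ['rack','bottle','flask','jar','petri','beaker','spatula','vialrack']:
    r=nets.place_of('top',n); print(n,[(np.round(x['centre'],3),round(x['conf'],2)) for x in r[:1]])
snap('scene','s10.png')
im=cv2.imread('pics/s10.png')[90:230,210:390]; cv2.imwrite('pics/s10c.png',cv2.resize(im,None,fx=4,fy=4,interpolation=cv2.INTER_CUBIC))
E
```

```text
time: 11.72
position: [0.5228, 0.0532, 0.0256]
tool_rot: [0.111, 1.567, -0.116]
ft_force: [-0.1, -7.5, 0.5]
grip_width: 1.002
time: 12.38
position: [0.501, -0.0854, 0.1056]
tool_rot: [0.116, 1.57, -0.115]
ft_force: [0.6, -0.5, -1.0]
grip_width: 0.999
time: 12.8
position: [0.488, -0.1985, 0.2205]
tool_rot: [0.115, 1.559, -0.123]
ft_force: [-0.1, -1.2, -0.1]
grip_width: 1.004
t 12.8 p [ 0.488  -0.1985  0.2205] rot
 [[ 0.008  0.151  0.989]
 [-0.006  0.989 -0.151]
 [-1.    -0.004  0.009]] f [-0.1 -1.2 -0.1] g 1.0037715739315445
tcp dock mm (strip mid) 11.184268786192213 -366.275874695568 yaw rel -0.514191489867355
rack dock mm 4078 ((5.732002258300781, -50.74429702758789), (100.43125915527344, 211.50108337402344), 89.87078857421875) 0.0676707635241357
rack [(array([0.522, 0.118, 0.005]), 0.7)]
bottle [(array([ 0.72 , -0.011, -0.003]), 0.88)]
flask [(array([ 0.739,  0.084, -0.003]), 0.88)]
jar [(array([ 0.712, -0.099,  0.001]), 0.6)]
petri [(array([ 0.361, -0.231,  0.005]), 0.55)]
beaker [(array([ 0.64 , -0.246, -0.004]), 0.78)]
spatula []
vialrack []
```

View pics/t10.png

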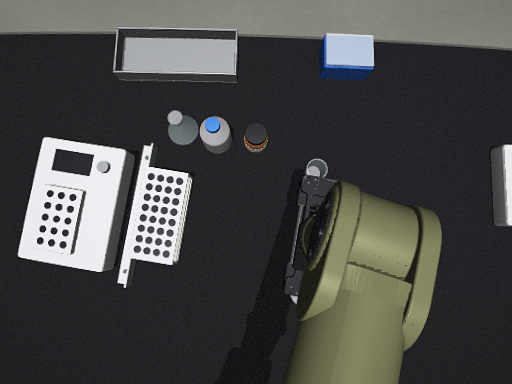

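View pics/s10c.png

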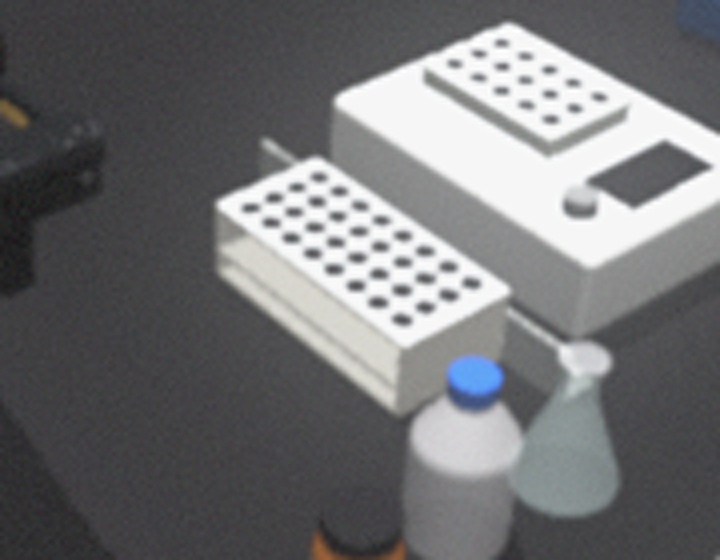

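The rack stands upright flush to the rail (top view: columns 130–190, rows 165–265), with rail showing past both ends. The arm is clear and high, so I'm handing in.

```bash
python3 -c "
from bench import job
print(job.close_job())"
```

```text
the job is handed in; nothing more can be done
None
```

I tipped the rack upright by pushing high on its holed face with the open fingers. I then slid it about 130 mm to the rail with both fingers low behind the heel, crept into contact (last reading about 7.5 N at the wrist), backed the arm clear and handed in at about 13 s.

**Rack:** in the last top view it stood upright, about 0.1° off parallel. Its centre was about 6 mm from the rail's middle along the rail. I put its origin at y ≈ −49 mm, against −50 mm for flush; the 1 mm difference is within the camera's accuracy. The rail showed past both ends.

**Bystanders:** bottle, flask, jar, petri dish and beaker read within about 6 mm of where they began, close to the network's own error. The arm hid the spatula and vial rack in that last view, so the networks did not find them there. They looked in place in a top view taken partway through the slide, and the fingers came nowhere near them after that.

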